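# Sweep the loose jar caps off the prep board into the waste pan

## Robot

A 6-joint arm with a two-finger parallel gripper is mounted at the origin on the work surface. World frame = base frame: x ahead of the robot, y to its left, z up, the work surface at z = 0. Lengths are in mm, angles in rad, forces in N, time in s.
With the tool pointing down it reaches from about 350 to 875 mm from the base axis. Payload 4.2 kg.
Tool frame: the origin (TCP) lies on the mounting face of the last link; the fingertips stand 173 mm ahead of it and the grasp point (between the pads) lies 155 mm ahead of it (tcp_to_grasp is the distance from the TCP to the grasp point, in mm); z points along the fingers, y is the direction in which the jaws open and shut (so a half turn about z gives the same grasp; the last joint's range is limited). The gripper opens to 85 mm and grips with 20 to 120 N. Pads are 22 mm wide; open, the fingers measure 114 mm over their backs; the gripper's body (76 mm by 85 mm) begins 54 mm behind the grasp point. The pads swing forward as they close: fully open they stand 13 mm farther back than shut.
Start: joints at [1.39, 0.385, 0.008, 0, -1.194, -0.259], TCP at [266.066, 565.517, 404.712] pointing down, gripper open.
Joint ranges: [-3.14, 3.14], [-1.21, 2.06], [-1.07, 1.41], [-3.16, 2.05], [-2.99, -0.16], [-3.1, 3.1]. Speed limits (rad/s): [2.79, 2.79, 3.14, 3.14, 3.14, 3.14].

## Interface

Orientations are given as a unit quaternion [x, y, z, w].
In Python, from bench import * gives the robot as it stands. The module is installed in compiled form; this text tells all that it offers.
- The arm moves only by the tool apply_moves, never from a script. Its arguments are lists of equal length, an entry for each row: "fingers": the closure, from 0 (fully open) to 1 (shut); "dp": the shift along the world's x, y, z in cm, a list of three; "yaw": the turn about the world's z in degrees. A call has 1 to 10 rows; each row is the pose to reach, as a shift and turn from the pose measured when the call began; what a row does not reach only later rows make up. A row lasts 1/10 s, in which the tool goes at most 50 mm and 8.59 degrees, less where a joint would pass 70% of its speed; a pose out of reach is approached as far as the arm can. A call with a gripper value outside its range is refused whole. The fingers move at their own pace and stop on an object; the grip force is fixed at half the most. Time passes only in rows, so rows that repeat a pose let the fingers close. It gives the time, the measured TCP pose, the force and the opening at its end, in the units of the state.
- read_state(): the state, without advancing time (a new reading comes with each control period).
- get_image(name): name is "side" or "top"; returns a dict with "color" (384x512x3 uint8, blue, green, red), "mtx" (3x3 intrinsics, pixels), "camera_from_world" (4x4, takes a point from world to camera coordinates). Camera axes: x right, y down, z forward; pixel columns grow to the right and rows downward; lengths in mm; the calibration is good to about 2 mm. A picture is of the moment at which its call begins. There is no depth.
- job_done(): hands the job in, once; it reports no verdict.
The state is a dict: "clock": time; "joints": joint angles; "joint_vel": joint speeds; "joint_efforts": joint torques, N m; "position": TCP position; "ee_rot": TCP orientation; "contact_force": force on the tool from outside, world axes, zero at the start; "wrist_torque": the same for the moment, N m; "gripper_width": finger opening in mm.
Only numpy, scipy, OpenCV 4.12 (cv2) and the standard library are available. Lean on these libraries where they do the work, as an engineer would, in place of code of your own. Each camera call takes 0.05 s, during which the arm holds its last target. There are 200 camera calls.

## Task

Clear the prep board: with the fingers, sweep the three red screw caps along the board and off its end so that they drop into the open waste pan standing there. Only push the caps - do not pick up or carry them - and leave the spice tin and the blue pot standing where they are on the board, and everything else on the counter undisturbed.

Things in the scene. Friction and masses are not known exactly. Their poses are not given: they have to be found in the camera images.
- board: fixed raised prep station: aluminium stand with a white board on top, 240 mm along its x, 360 mm along y; white surface 75 mm above the counter. The long edges (x = -120 and +120 mm) carry upstands 8 mm thick, 10 mm high above the white; the short ends (y = -180, +180 mm) are open to sweep things off. Origin: centre of its underside, at counter height; z up; turned up to some 12 degrees.
- waste_pan: the OPEN empty steel pan (waste pan), fixed: 265 mm along its x, 162 mm along y, 65 mm high, walls and floor 4 mm. It stands 3 mm from one short end of the prep station (which end varies), centred on that end and turned like the station; its rim is 10 mm lower than the white surface. Origin: centre of its underside; z up.
- lidded_pan: the same pan closed by a flat lid with a small bar handle (top of the handle 75 mm above the counter), at the other short end of the prep station. Fixed. Origin: centre of its underside; z up.
- cap1_center (a point): a loose red plastic screw cap of a jar lying flat on the white board: disc 40 mm in diameter, 14 mm high, about 12 g. This point is its centre, half-way up. There are three alike, spread along the length of the board with at least 80 mm between centres; they slide easily and do not roll.
- cap2_center (a point): a loose red plastic screw cap of a jar lying flat on the white board: disc 40 mm in diameter, 14 mm high, about 12 g. This point is its centre, half-way up. There are three alike, spread along the length of the board with at least 80 mm between centres; they slide easily and do not roll.
- cap3_center (a point): a loose red plastic screw cap of a jar lying flat on the white board: disc 40 mm in diameter, 14 mm high, about 12 g. This point is its centre, half-way up. There are three alike, spread along the length of the board with at least 80 mm between centres; they slide easily and do not roll.
- spice_tin_center (a point): small closed spice tin with a yellow label, 44 mm in diameter, 45 mm high, standing loose on the white board near its far (+x) upstand; the strip of board between it and the robot-side upstand is free but for the caps. This point is its centre, half-way up. Leave it alone.
- ramekin_center (a point): small blue ceramic pot, rim 48 mm in diameter, 35 mm high, standing loose on the white board near its far (+x) upstand. This point is its centre, half-way up. Leave it alone.
- sauce_bottle: amber sauce bottle, 60 mm in diameter, 190 mm high, standing on the counter to the left of the pans. Origin: centre of its underside. Leave it alone.
- pepper_jar: amber glass jar with a metal cap, 66 mm in diameter, 100 mm high, on the counter to the right of the pans. Origin: centre of its underside. Leave it alone.
- seasoning_jar: clear jar with a red cap, 66 mm in diameter, 110 mm high, on the counter to the right of the pans. Origin: centre of its underside. Leave it alone.
- batter_bowl: white ceramic bowl, 130 mm in diameter, 60 mm high, on the counter to the left of the pans, nearer the robot. Origin: centre of its underside. Leave it alone.

How it is judged (in metres and radians):
At the end, for the whole second after the job is handed in: All three caps lie at rest (under 30 mm/s) inside the open waste pan, below its rim (centres under 55 mm above its underside); the spice tin and the blue pot stand upright (within 0.35 rad) within 20 mm of where they stood, and the other things on the counter are within 30 mm of their places (x of cap1_center in the frame of waste_pan between -0.13 and 0.13 m and y of cap1_center in the frame of waste_pan between -0.079 and 0.079 m and z of cap1_center in the frame of waste_pan between 0 and 0.055 m and x of cap2_center in the frame of waste_pan between -0.13 and 0.13 m and y of cap2_center in the frame of waste_pan between -0.079 and 0.079 m and z of cap2_center in the frame of waste_pan between 0 and 0.055 m and x of cap3_center in the frame of waste_pan between -0.13 and 0.13 m and y of cap3_center in the frame of waste_pan between -0.079 and 0.079 m and z of cap3_center in the frame of waste_pan between 0 and 0.055 m and linear speed of each of cap1, cap2, cap3 below 0.03 m/s and not (distance of spice_tin_center from where it was at the start of the episode above 0.02 m) and not (distance of ramekin_center from where it was at the start of the episode above 0.02 m) and not (angle between spice_tin_center's own z axis and vertical above 0.35 rad) and not (angle between ramekin_center's own z axis and vertical above 0.35 rad) and distance of each of sauce_bottle, pepper_jar, seasoning_jar, batter_bowl from where it was at the start of the episode below 0.03 m); the robot touches nothing.
It fails at once if a cap is lifted: its centre rises more than 20 mm above its height when lying on the board (z of any of cap1_center, cap2_center, cap3_center in the frame of board above 0.102 m).
It fails at once if a cap is carried out over a pan instead of dropping off the board's end: its centre is more than 55 mm beyond the end while not yet 5 mm below the white surface ((z of cap1_center in the frame of board above 0.07 m and (y of cap1_center in the frame of board above 0.235 m or y of cap1_center in the frame of board below -0.235 m)) or (z of cap2_center in the frame of board above 0.07 m and (y of cap2_center in the frame of board above 0.235 m or y of cap2_center in the frame of board below -0.235 m)) or (z of cap3_center in the frame of board above 0.07 m and (y of cap3_center in the frame of board above 0.235 m or y of cap3_center in the frame of board below -0.235 m))).
It fails at once if the spice tin or the blue pot is shifted more than 20 mm or tipped more than 0.35 rad (distance of any of spice_tin_center, ramekin_center from where it was at the start of the episode above 0.02 m or angle between any of spice_tin_center, ramekin_center's own z axis and vertical above 0.35 rad).
It fails at once if a thing on the counter is shifted more than 30 mm (distance of any of sauce_bottle, pepper_jar, seasoning_jar, batter_bowl from where it was at the start of the episode above 0.03 m).
It also fails if it takes over 58 s, if anything falls off the work surface, if the arm or the gripper's body presses on something with over 40 N, if the wrist force passes 120 N, or if a joint passes its speed limit or range.

## Working session

There is one attempt and no reset: what is moved stays moved. The work goes in short steps, Python scripts to look and compute and a tool call to move; the robot and the scene stay as the last step left them, time stands still between calls to the robot, and variables do not carry over. Pictures are saved under pics/ and viewed, about 8 in all and at most 12, crops included, and the job is handed in when it is done.

Besides the shell and the picture viewer there is one more tool, called after "Request:" as a command line: name --pt "numbers of a row" for each row, then --argument value for the rest. apply_moves: Moves the arm, as the interface text tells. Its arguments: {"type":"object","properties":{"fingers":{"type":"array","items":{"type":"number"}},"dp":{"type":"array","items":{"type":"array","items":{"type":"number"}}},"yaw":{"type":"array","items":{"type":"number"}}},"required":["fingers","dp","yaw"]}

```bash
mkdir -p pics
cat > h.py <<'E'
from bench import *
import numpy as np, cv2
def ray(im,u,v,z):
    K=im["mtx"];T=im["camera_from_world"];R=T[:3,:3];t=T[:3,3]
    c=-R.T@t; d=R.T@np.linalg.inv(K)@np.array([u,v,1.]); return c+d*(z-c[2])/d[2]
E
python3 - <<'E'
from h import *
a=get_image("top");b=get_image("side")
cv2.imwrite("pics/a.png",a["color"]);cv2.imwrite("pics/b.png",b["color"])
for n,im in(("top",a),("side",b)):
    T=np.array(im["camera_from_world"]);print(n,(-T[:3,:3].T@T[:3,3]).round())
hsv=cv2.cvtColor(a["color"],cv2.COLOR_BGR2HSV)
m={"red":cv2.inRange(hsv,(0,130,60),(8,255,255))|cv2.inRange(hsv,(172,130,60),(180,255,255)),"yel":cv2.inRange(hsv,(20,100,80),(35,255,255)),"blue":cv2.inRange(hsv,(95,100,40),(130,255,255)),"white":cv2.inRange(hsv,(0,0,200),(180,40,255))}
for k,x in m.items():
    for c in cv2.findContours(x,cv2.RETR_EXTERNAL,cv2.CHAIN_APPROX_NONE)[0]:
        if cv2.contourArea(c)>40:
            r=cv2.minAreaRect(c);z={"red":89,"yel":100,"blue":110,"white":75}[k]
            print(k,np.round(r[0]),np.round(r[1]),round(r[2]),ray(a,*r[0],z).round(), [ray(a,*p,z).round()[:2].tolist() for p in cv2.boxPoints(r)] if k=="white" else "")
print(read_state())
E
```

```text
top [ 238.   15. 1561.]
side [ 252. -714.  906.]
red [ 35. 309.] [49. 49.] 1 [131. 674.  89.] 
red [400. 232.] [17. 16.] 90 [ 378. -490.   89.] 
red [212. 180.] [9. 9.] 90 [550. 128.  89.] 
red [280. 176.] [10.  9.] 90 [564. -98.  89.] 
red [249. 174.] [9. 8.] 90 [571.   4.  89.] 
red [197.  83.] [27. 19.] 86 [891. 185.  89.] 
yel [ 71. 168.] [10.  9.] 27 [582. 592. 100.] 
yel [174.  81.] [28. 19.] 84 [891. 264. 100.] 
white [245. 176.] [ 60. 104.] 85 [564.  18.  75.] [[650.0, 204.0], [688.0, -149.0], [480.0, -165.0], [445.0, 179.0]]
{'clock': 0.1, 'joints': array([ 1.38959411e+00,  3.85497676e-01,  6.75916827e-03, -4.16287900e-04,
       -1.19397336e+00, -2.58591512e-01]), 'joint_vel': array([-5.70720438e-04, -6.26033144e-04,  3.29865337e-03, -8.21641944e-06,
       -7.53824484e-04,  1.95550258e-04]), 'joint_efforts': array([-3.62941046e-04, -3.93322742e+01,  1.88928008e+01,  4.19790432e+00,
       -2.63640301e-03,  6.66632616e-06]), 'position': array([265.99519861, 565.37994177, 403.7212253 ]), 'ee_rot': array([ 9.75902735e-01, -2.18203796e-01, -1.56270591e-04,  9.64538704e-04]), 'contact_force': array([-0.05330282, -0.42692095,  0.11251305]), 'wrist_torque': array([-0.00032885,  0.04118148,  0.01136206]), 'gripper_width': 85.26900003866066}
```

View pics/a.png

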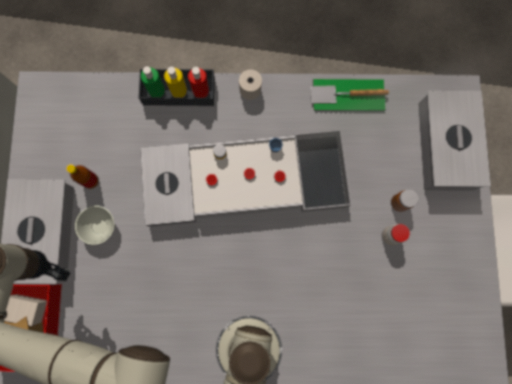

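View pics/b.png

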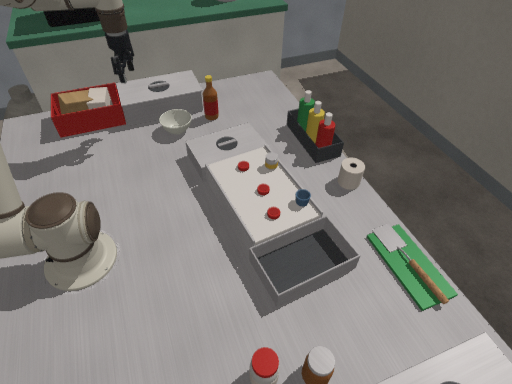

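The top view shows the open waste pan at the -y end, near pixel (322,170). The caps are at (212,180), (249,174) and (280,176), the tin at (219,152) and the pot at (276,145). The side view agrees. The board is turned about +6°, and the strip the caps lie in is free. I'll push each cap separately with half-closed fingers set across the board, starting with the one nearest the pan.

Request:
apply_moves --fingers '[0.65,0.65,0.65,0.65,0.65,0.65,0.65,0.65,0.65,0.65]' --pt "2 -4.2 0" --pt "4 -8.4 0" --pt "6 -12.6 0" --pt "8 -16.8 0" --pt "10 -21 0" --pt "12 -25.2 0" --pt "14 -29.4 0" --pt "16 -33.6 0" --pt "18 -37.8 0" --pt "20 -42 0" --yaw '[-4,-8,-12,-16,-20,-24,-28,-32,-36,-40]'

```text
clock: 1.1
position: [466.2, 143.5, 403.6]
ee_rot: [0.842, -0.54, -0.001, 0.001]
contact_force: [0.7, 0.1, -0.7]
gripper_width: 30.2
```

Request:
apply_moves --fingers '[0.65,0.65,0.65,0.65,0.65,0.65,0.65]' --pt "2 -4 -1" --pt "4 -8 -2" --pt "6 -12 -4" --pt "8 -16 -6" --pt "9.3 -19.3 -7.4" --pt "9.3 -19.3 -7.4" --pt "9.3 -19.3 -7.4" --yaw '[-4,-8,-12,-16,-18.7,-18.7,-18.7]'

```text
clock: 1.8
position: [559.2, -50.3, 328.6]
ee_rot: [0.742, -0.67, -0.001, 0.002]
contact_force: [0.7, 0.3, 0.9]
gripper_width: 29.6
```

```bash
cat >> h.py <<'E'
def look(name):
    for n in("top","side"):
        im=get_image(n);x0,y0,x1,y1=(135,120,360,240) if n=="top" else (180,115,370,305)
        hsv=cv2.cvtColor(im["color"],cv2.COLOR_BGR2HSV)
        x=cv2.inRange(hsv,(0,130,60),(8,255,255))|cv2.inRange(hsv,(172,130,60),(180,255,255))
        for c in cv2.findContours(x[y0:y1,x0:x1].copy(),cv2.RETR_EXTERNAL,cv2.CHAIN_APPROX_NONE,offset=(x0,y0))[0]:
            if cv2.contourArea(c)>15:
                r=cv2.boundingRect(c);p=(r[0]+r[2]/2-.5,r[1]+r[3]/2-.5);print(n,p,r[2:],ray(im,*p,82).round())
        cv2.imwrite(f"pics/{name}_{n}.png",cv2.resize(im["color"][y0:y1,x0:x1],None,fx=3,fy=3,interpolation=cv2.INTER_CUBIC))
    s=read_state();print(s["clock"],s["position"].round(1),s["ee_rot"].round(3),s["gripper_width"])
E
python3 -c "
from h import *
look('c')"
```

```text
top (278.5, 175.5) (12, 12) [567. -95.  82.]
top (248.5, 172.5) (10, 12) [576.   5.  82.]
side (273.0, 212.5) (13, 12) [566. -98.  82.]
side (263.0, 189.0) (11, 11) [575.   2.  82.]
side (243.0, 166.0) (11, 9) [553. 127.  82.]
side (324.5, 133.0) (20, 29) [904. 190.  82.]
1.9 [559.1 -49.  330. ] [ 0.743 -0.669 -0.001  0.001] 29.885847544219224
```

View pics/c_side.png

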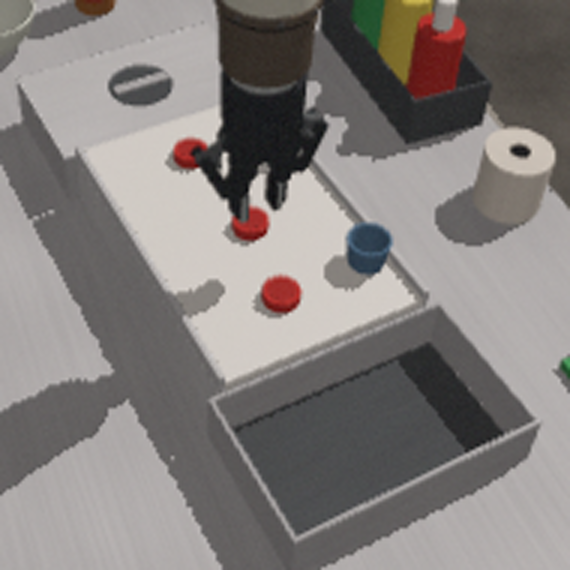

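The close view shows two caps clear of the fingers, with the fingers between cap 2 and cap 3. The far (+x) half of the strip by the pot is free. Next I go down behind cap 3.

Request:
apply_moves --fingers '[0.65,0.65,0.65,0.65]' --pt "0.2 0 -3" --pt "0.2 0 -6" --pt "0.2 0 -7.8" --pt "0.2 0 -7.8" --yaw '[0,0,0,0]'

```text
clock: 2.3
position: [560.1, -47.8, 250.2]
ee_rot: [0.744, -0.668, -0.002, 0.002]
contact_force: [-0.7, -0.5, 0.0]
gripper_width: 29.9
```

```bash
python3 -c "
from h import *
look('d')"
```

```text
top (250.0, 175.5) (11, 6) [566.   0.  82.]
top (279.0, 176.0) (11, 11) [565. -97.  82.]
side (273.0, 212.5) (13, 12) [566. -98.  82.]
side (266.0, 190.5) (7, 8) [581.  -7.  82.]
side (243.0, 166.0) (11, 9) [553. 127.  82.]
side (324.5, 133.0) (20, 29) [904. 190.  82.]
2.4 [561.4 -47.9 253. ] [ 0.744 -0.668 -0.     0.   ] 29.820544655104094
```

View pics/d_side.png

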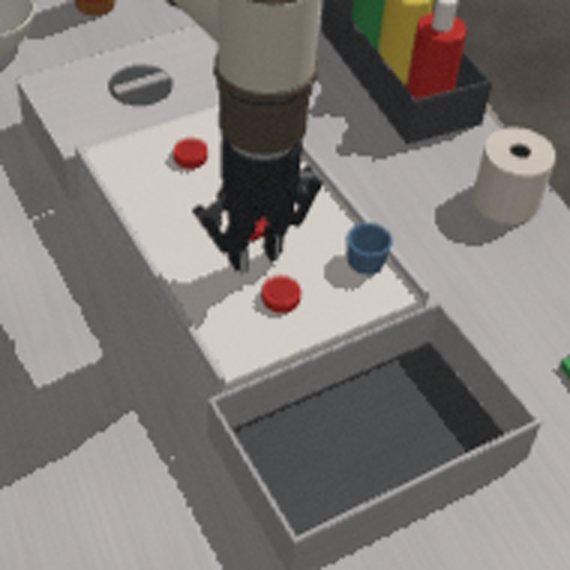

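The fingers are down behind cap 3, at crop (255,262), and nothing is touched. Next is the first sweep.

Request:
apply_moves --fingers '[0.65,0.65,0.65,0.65,0.65,0.65,0.65,0.65,0.65,0.65]' --pt "0.1 -1.2 0" --pt "0.3 -2.4 0" --pt "0.4 -3.8 0" --pt "0.6 -5.2 0" --pt "0.7 -6.6 0" --pt "0.9 -8 0" --pt "1 -9.4 0" --pt "1.2 -10.8 0" --pt "1.3 -12 0" --pt "1.3 -12.5 0" --yaw '[0,0,0,0,0,0,0,0,0,0]'

```text
clock: 3.4
position: [574.5, -174.3, 252.8]
ee_rot: [0.743, -0.669, -0.0, 0.0]
contact_force: [0.2, 1.0, -1.1]
gripper_width: 30.1
```

```bash
python3 -c "
from h import *
look('e')"
```

```text
top (311.5, 178.5) (6, 8) [ 557. -205.   82.]
top (211.5, 180.0) (10, 11) [550. 129.  82.]
side (290.5, 253.0) (14, 13) [ 553. -247.   82.]
side (263.0, 189.0) (11, 11) [575.   2.  82.]
side (243.0, 166.0) (11, 9) [553. 127.  82.]
side (325.5, 133.0) (18, 29) [908. 189.  82.]
3.5 [ 574.4 -173.7  252.8] [ 0.744 -0.669 -0.     0.   ] 30.116674555406657
```

View pics/e_side.png

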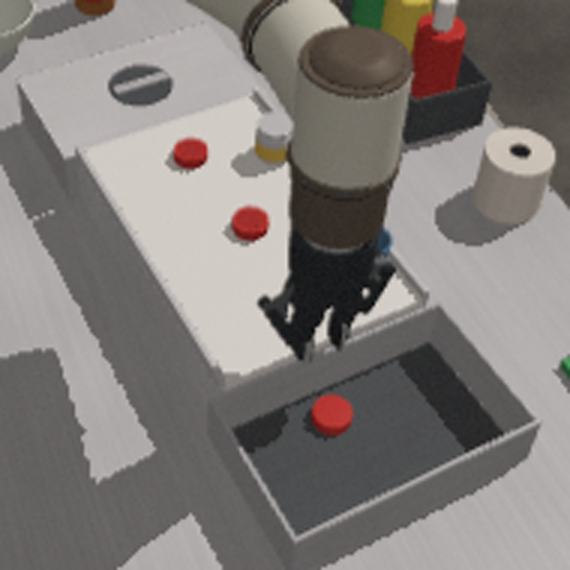

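Cap 3 lies in the pan, at crop (331,415), and the other two have not moved. Now I lift and go behind cap 2.

Request:
apply_moves --fingers '[0.65,0.65,0.65,0.65,0.65,0.65,0.65,0.65,0.65,0.65]' --pt "0 0 4" --pt "0 0 7" --pt "0 4.5 7" --pt "-0.2 9 7" --pt "-0.3 13.5 7" --pt "-0.4 18 7" --pt "-0.4 22.5 7" --pt "-0.4 22.5 7" --pt "-0.4 22.5 3.5" --pt "-0.4 22.5 0" --yaw '[0,0,0,0,0,0,0,0,0,0]'

```text
clock: 4.5
position: [570.4, 52.2, 253.3]
ee_rot: [0.744, -0.668, 0.001, -0.001]
contact_force: [0.3, -0.2, -0.7]
gripper_width: 30.0
```

```bash
python3 -c "
from h import *
look('f')"
```

```text
top (211.0, 179.0) (11, 11) [553. 131.  82.]
top (308.5, 177.0) (12, 13) [ 562. -195.   82.]
top (248.0, 173.5) (11, 10) [573.   7.  82.]
side (290.0, 253.0) (13, 13) [ 552. -247.   82.]
side (263.0, 189.0) (11, 11) [575.   2.  82.]
side (324.5, 133.0) (20, 29) [904. 190.  82.]
4.6 [569.7  51.5 250.4] [ 0.744 -0.668 -0.001  0.002] 29.553955817022146
```

Request:
apply_moves --fingers '[0.65,0.65,0.65,0.65,0.65,0.65,0.65,0.65,0.65,0.65]' --pt "0.1 -1.2 0.1" --pt "0.1 -2.4 0.1" --pt "0.2 -3.8 0.1" --pt "0.2 -5.2 0.1" --pt "0.3 -6.6 0.1" --pt "0.4 -8 0.1" --pt "0.4 -9.4 0.1" --pt "0.5 -10.8 0.1" --pt "0.5 -12.2 0.1" --pt "0.6 -13 0.1" --yaw '[0,0,0,0,0,0,0,0,0,0]'

```text
clock: 5.6
position: [575.6, -79.9, 251.3]
ee_rot: [0.743, -0.669, -0.001, 0.003]
contact_force: [-0.4, 0.5, -0.9]
gripper_width: 30.1
```

```bash
python3 -c "
from h import *
look('g')"
```

```text
top (282.5, 175.0) (6, 7) [ 569. -108.   82.]
top (308.5, 177.0) (12, 13) [ 562. -195.   82.]
side (290.5, 253.0) (14, 13) [ 553. -247.   82.]
side (277.0, 213.0) (13, 13) [ 576. -105.   82.]
side (243.0, 166.0) (11, 9) [553. 127.  82.]
side (324.5, 133.0) (20, 29) [904. 190.  82.]
5.7 [575.7 -79.7 251.3] [ 0.743 -0.669 -0.001  0.002] 29.83916378359241
```

Cap 2 is centred ahead of the fingers, 25 mm in front of the TCP. I carry on to the edge.

Request:
apply_moves --fingers '[0.65,0.65,0.65,0.65,0.65,0.65,0.65,0.65,0.65]' --pt "0 -1.2 0.1" --pt "0 -2.4 0.1" --pt "0 -3.8 0.1" --pt "0 -5.2 0.1" --pt "0 -6.6 0.1" --pt "0 -8 0.1" --pt "0 -9 0.1" --pt "0 -9.5 0.1" --pt "0 -9.5 0.1" --yaw '[0,0,0,0,0,0,0,0,0]'

```text
clock: 6.6
position: [575.6, -175.4, 252.2]
ee_rot: [0.743, -0.669, -0.001, 0.002]
contact_force: [0.6, 0.9, 1.0]
gripper_width: 30.0
```

```bash
python3 -c "
from h import *
look('i')"
```

```text
top (211.5, 179.5) (10, 10) [552. 129.  82.]
top (312.5, 178.0) (6, 9) [ 559. -209.   82.]
side (289.5, 250.5) (16, 20) [ 554. -239.   82.]
side (243.0, 166.0) (11, 9) [553. 127.  82.]
side (325.5, 133.5) (18, 28) [906. 186.  82.]
6.7 [ 575.7 -174.5  252.2] [ 0.743 -0.669 -0.001  0.002] 30.201347493109182
```

View pics/i_side.png

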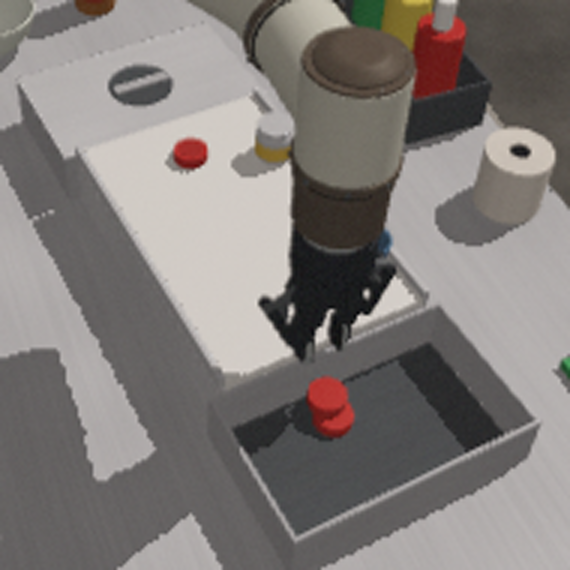

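Cap 2 is in the pan, resting on cap 3, at crop (328,395), well below the rim. I'll drop cap 1 further toward -x so it misses the stack.

Request:
apply_moves --fingers '[0.65,0.65,0.65,0.65,0.65,0.65,0.65,0.65,0.65,0.65]' --pt "0 0 4" --pt "0 0 8" --pt "-0.4 4.5 8" --pt "-0.8 9 8" --pt "-1.2 13.5 8" --pt "-1.6 18 8" --pt "-2 22.5 8" --pt "-2.3 27 8" --pt "-2.5 31 8" --pt "-2.5 35 8" --yaw '[0,0,0,0,0,0,0,0,0,0]'

```text
clock: 7.7
position: [549.8, 177.8, 332.5]
ee_rot: [0.744, -0.668, -0.001, 0.002]
contact_force: [0.8, -0.1, 0.1]
gripper_width: 29.6
```

Request:
apply_moves --fingers '[0.65,0.65,0.65,0.65]' --pt "0 0 0" --pt "0 0 -4" --pt "0 0 -8" --pt "0 0 -8" --yaw '[0,0,0,0]'

```text
clock: 8.1
position: [549.4, 178.2, 250.2]
ee_rot: [0.744, -0.668, -0.002, 0.004]
contact_force: [0.4, 0.1, -0.1]
gripper_width: 29.9
```

```bash
python3 -c "
from h import *
look('j')"
```

```text
top (211.5, 180.0) (10, 11) [550. 129.  82.]
top (308.0, 177.0) (15, 13) [ 562. -194.   82.]
side (289.5, 250.5) (16, 20) [ 554. -239.   82.]
side (243.0, 166.0) (11, 9) [553. 127.  82.]
side (324.5, 133.0) (20, 29) [904. 190.  82.]
8.2 [549.5 177.9 252.1] [ 0.744 -0.668 -0.002  0.003] 29.54475733343112
```

Request:
apply_moves --fingers '[0.65,0.65,0.65,0.65,0.65,0.65,0.65,0.65,0.65,0.65]' --pt "0 -1.2 0" --pt "0 -2.4 0" --pt "0 -3.8 0" --pt "0 -5.2 0" --pt "-0.2 -6.6 0" --pt "-0.3 -8 0" --pt "-0.4 -9.4 0" --pt "-0.6 -10.8 0" --pt "-0.7 -12.2 0" --pt "-0.8 -13 0" --yaw '[0,0,0,0,0,0,0,0,0,0]'

```text
clock: 9.2
position: [541.3, 46.5, 252.1]
ee_rot: [0.744, -0.668, -0.002, 0.003]
contact_force: [-0.3, -0.3, -0.9]
gripper_width: 29.8
```

```bash
python3 -c "
from h import *
look('k')"
```

```text
top (244.0, 183.5) (7, 10) [539.  20.  82.]
top (308.0, 177.0) (15, 13) [ 562. -194.   82.]
side (289.5, 250.5) (16, 20) [ 554. -239.   82.]
side (251.0, 187.5) (13, 12) [541.  22.  82.]
side (324.5, 133.0) (20, 29) [904. 190.  82.]
9.3 [541.3  46.7 252. ] [ 0.744 -0.669 -0.002  0.003] 30.251642444897083
```

Request:
apply_moves --fingers '[0.65,0.65,0.65,0.65,0.65,0.65,0.65,0.65,0.65,0.65]' --pt "0 -1.2 0" --pt "-0.2 -2.4 0" --pt "-0.4 -3.8 0" --pt "-0.5 -5.2 0" --pt "-0.7 -6.6 0" --pt "-0.8 -8 0" --pt "-1 -9.4 0" --pt "-1.1 -10.8 0" --pt "-1.2 -12 0" --pt "-1.3 -13 0" --yaw '[0,0,0,0,0,0,0,0,0,0]'

```text
clock: 10.3
position: [528.2, -84.4, 252.0]
ee_rot: [0.743, -0.669, -0.002, 0.003]
contact_force: [0.3, 0.5, -0.1]
gripper_width: 30.0
```

Request:
apply_moves --fingers '[0.65,0.65,0.65,0.65,0.65,0.65,0.65,0.65,0.65]' --pt "0 -1.2 0" --pt "-0.1 -2.4 0" --pt "-0.2 -3.8 0" --pt "-0.3 -5.2 0" --pt "-0.5 -6.6 0" --pt "-0.6 -8 0" --pt "-0.7 -9 0" --pt "-0.7 -9.5 0" --pt "-0.7 -9.5 0" --yaw '[0,0,0,0,0,0,0,0,0]'

```text
clock: 11.2
position: [521.2, -180.1, 251.9]
ee_rot: [0.743, -0.669, -0.002, 0.003]
contact_force: [-0.6, -0.3, -0.4]
gripper_width: 30.2
```

```bash
python3 -c "
from h import *
look('l')"
```

```text
top (314.0, 195.0) (7, 9) [ 501. -212.   82.]
side (273.5, 261.5) (14, 14) [ 499. -255.   82.]
side (289.5, 250.5) (16, 20) [ 554. -239.   82.]
side (324.5, 133.0) (20, 29) [904. 190.  82.]
11.3 [ 521.3 -179.4  252. ] [ 0.743 -0.669 -0.002  0.003] 29.968667207662683
```

View pics/l_side.png

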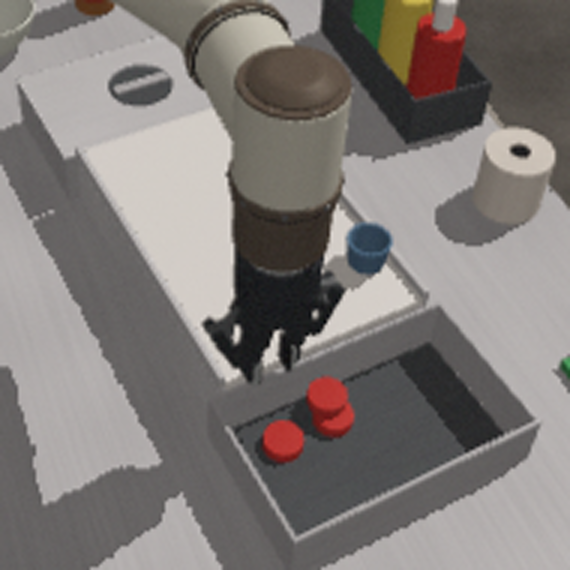

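All three caps are in the pan, at crop (283,441), (328,395) and (335,418), and the pot is where it was. I retreat upward and check.

Request:
apply_moves --fingers '[0.65,0.65,0.65,0.65,0.65,0.65,0.65,0.65,0.65,0.65]' --pt "0 0 3" --pt "0 0 7" --pt "0 0 11" --pt "0 0 15" --pt "-3 3 15" --pt "-6 6 15" --pt "-9 9 15" --pt "-9 9 15" --pt "-9 9 15" --pt "-9 9 15" --yaw '[0,0,0,0,0,0,0,0,0,0]'

```text
clock: 12.3
position: [431.8, -89.2, 402.2]
ee_rot: [0.744, -0.669, -0.001, 0.003]
contact_force: [-0.4, 0.1, 0.7]
gripper_width: 29.9
```

```bash
python3 -c "
from h import *
look('m')
im=get_image('side');cv2.imwrite('pics/n.png',im['color'])
a=cv2.imread('pics/b.png')
hs=lambda x,lo,hi:cv2.moments(cv2.inRange(cv2.cvtColor(x[140:215,250:325],cv2.COLOR_BGR2HSV),lo,hi),True)
for lo,hi in(((95,100,40),(130,255,255)),((18,100,80),(35,255,255))):
  for x in(a,im['color']):
    q=hs(x,lo,hi);print(q['m10']/q['m00'],q['m01']/q['m00'],q['m00'])"
```

```text
top (313.0, 193.0) (11, 13) [ 508. -209.   82.]
top (309.0, 176.5) (13, 12) [ 564. -197.   82.]
side (273.5, 261.5) (14, 14) [ 499. -255.   82.]
side (289.5, 250.5) (16, 20) [ 554. -239.   82.]
side (324.5, 133.0) (20, 29) [904. 190.  82.]
12.4 [432.  -89.6 401.8] [ 0.743 -0.669 -0.002  0.003] 29.83530343890147
52.675862068965515 57.36551724137931 145.0
52.67153284671533 57.44525547445255 137.0
27.39344262295082 21.950819672131146 61.0
27.416666666666668 21.866666666666667 60.0
```

View pics/n.png

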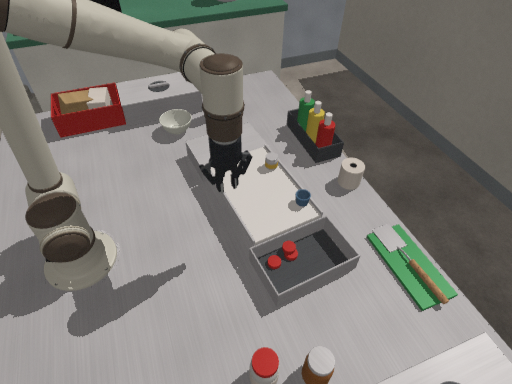

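The picture shows all three caps in the pan at (274,262), (288,247) and (291,253). The tin (271,160), pot (303,198), bowl and jars are where they were, and the arm is clear. The sauce bottle is hidden behind the arm, but nothing went near it.

```bash
python3 -c "
from bench import *
print(job_done())"
```

```text
the job is handed in; nothing more can be done
None
```

I pushed the three caps one by one along the board with half-closed fingers, and all three dropped off its end into the waste pan. The job was handed in at about 12.5 s of the 58 s limit; no verdict was reported.

- **Caps:** the last pictures show all three in the pan. Two lie on the floor, and one rests stacked on another; I judge it to be about 25 mm above the pan's underside, below the 55 mm limit. Their image positions did not change after they fell.
- **Tin and pot:** in the side view both moved by less than 0.1 pixel from the start.
- **Forces:** the contact force I read at the end of each move stayed at about 1 N per axis.
- **Not confirmed:** the bowl and the two jars looked unmoved by eye only. The sauce bottle was hidden behind the arm in the last picture, so I could not check it, though the arm passed well clear of it. No check failed.

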